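Spread washed screw caps over the drying tray

ROBOT

A 7-joint arm with a two-finger parallel gripper is mounted at the origin on the work surface. World frame = base frame: x ahead of the robot, y to its left, z up, the work surface at z = 0. Lengths are in m, angles in rad, forces in N, time in s.
With the tool pointing down it reaches from about 0.4 to 0.85 m from the base axis. Payload 4.5 kg.
Tool frame: the origin (TCP) lies at the very end of the fingers, on their centre line; the grasp point (between the pads) lies 19 mm behind it; z points along the fingers, y is the line along which they close (so a half turn about z gives the same grasp; the last joint's range is limited). The gripper opens to 88 mm and grips with 3 to 60 N. Pads are 18 mm wide; open, the fingers measure 123 mm over their backs; the gripper's body (75 mm by 187 mm) begins 45 mm behind the grasp point.
Start: joints at [1.192, 0.689, -0.195, 1.565, 0.157, 0.902, -0.215], TCP at [0.251, -0.573, 0.209] pointing down, gripper open.
Joint ranges: [-3.01, 3.01], [-0.46, 2.08], [-1.47, 1.51], [0.13, 2.56], [-1, 4.14], [0.04, 2.09], [-2.66, 2.66]. Speed limits (rad/s): [2.57, 2.57, 3.14, 3.14, 3.14, 3.14, 3.14].

INTERFACE

Orientations are given as a unit quaternion [x, y, z, w].
In Python, from plant import r gives the robot as it stands. The module is installed in compiled form; this text tells all that it offers.
- The arm moves only by the shell command python3 -m pendant 'ROWS' [FORCE]. ROWS is JSON, one flat list of numbers, 7 for each row, row after row: the opening, from 0 (shut) to 1 (fully open), then the shift along the tool's x, y, z scaled (see below), then the turn, a rotation vector about the tool's x, y, z scaled (see below). A call has 1 to 12 rows; each row is the pose to reach, as a shift and turn from the pose commanded when the call began, along the tool's axes at that moment; what a row does not reach only later rows make up. The controller multiplies each number of a shift by 0.15 m and each number of a turn by pi/2 rad. A row lasts 1/10 s, in which the tool goes at most 50 mm and 8.59 degrees, less where a joint would pass 70% of its speed; a pose out of reach is approached as far as the arm can. A call with a number of a shift or a turn outside -1 to 1 is refused whole. A call with a gripper value outside its range is refused whole. The fingers move at their own pace and stop on an object; FORCE is the grip in N (left out, the last holds). Time passes only in rows, so rows that repeat a pose let the fingers close. It gives the time, the measured TCP pose, the force, the opening and the grip force at its end, in the units of the state.
- r.get_state(): the state, without advancing time (a new reading comes with each control period).
- r.snapshot(name): name is "side" or "top" or "wrist"; returns a dict with "img" (400x640x3 uint8, red, green, blue), "mtx" (3x3 intrinsics, pixels), "cam_to_world" (4x4, takes a point from camera to world coordinates). Camera axes: x right, y up, looking along -z (the intrinsics and any distortion apply to the point x, -y, -z); pixel columns grow to the right and rows downward; lengths in m; the calibration is good to about 2 mm. A picture is of the moment at which its call begins. There is no depth.
- r.finish_job(): hands the job in; it is judged then, once.
The state is a dict: "clock": time; "q": joint angles; "qd": joint speeds; "joint_torque": joint torques, N m; "tool_pos": TCP position; "eef_rot": TCP orientation; "contact_force": force on the tool from outside, world axes, zero at the start; "moment": the same for the moment, N m; "opening": opening from 0.0 (shut) to 1.0 (fully open); "finger_force": force on a finger pad.
Only numpy, scipy, OpenCV 4.12 (cv2) and the standard library are available. Lean on these libraries where they do the work, as an engineer would, in place of code of your own. Each camera call takes 0.05 s, during which the arm holds its last target. There are 200 camera calls.

TASK

A heap of washed screw caps has been left in one quarter of the drying tray: the spreader lies on the bench, so first stand it upright on its foot on the bench and let go, then take it again by the orange grip block from above and, touching the caps with nothing but the spreader, spread them so that none lies on another and none of the four marked quarters is left empty (a cap counts for the quarter where most of it lies). Finally stand the spreader upright on the bench beside the tray and let go, with all caps still in the tray and the bottle, jar and rack left where they are.

Things in the scene. Friction and masses are not known exactly. Their poses are not given: they have to be found in the camera images.
- tray: White plastic drying tray fixed to the bench, 260 x 260 mm outside, 250 x 250 mm inside, floor 4 mm thick, walls 5 mm thick and 24 mm high (above the bench). Origin: centre of its underside; x and y run parallel to its walls, z up. Two blue lines on the floor along its x and y axes through the centre divide it into four equal quarters.
- spreader: Spreading tool, 145 mm long, 0.2 kg. Origin: centre of the underside of its foot; z runs from the foot to the grip. Along z: green foot block 30 mm (x) by 64 mm (y), 0 to 34 mm; steel shaft 14 x 14 mm, 34 to 110 mm; orange grip block 30 x 30 mm, 110 to 145 mm. At the start it lies level on the bench on a flat side (its x axis vertical), its axis 15 mm above the bench.
- spreader_shaft (a point): Point on the spreader axis in the middle of the shaft, 72 mm from the underside of the foot; axes as the spreader.
- spreader_grip (a point): Centre of the orange grip block, 127.5 mm from the underside of the foot; axes as the spreader.
- rack: White block rack with four blue vial tops, 120 x 60 x 34 mm, origin centre of underside. Bystander.
- bottle: Amber bottle, 60 mm diameter, 110 mm high, origin centre of underside. Bystander.
- jar: Clear specimen jar with red lid, 64 mm diameter, 80 mm high, origin centre of underside. Bystander.
- cap0_center (a point): Centre of a red screw cap, a solid disc 28 mm in diameter and 20 mm high, 15 g; z is the cap axis. Flat on the tray floor the centre is 14 mm above the bench.
- cap0: The same cap 0; origin at the centre of its open (under) face, 10 mm from the cap centre.
- cap1_center (a point): Centre of a blue screw cap, a solid disc 28 mm in diameter and 20 mm high, 15 g; z is the cap axis. Flat on the tray floor the centre is 14 mm above the bench.
- cap1: The same cap 1; origin at the centre of its open (under) face, 10 mm from the cap centre.
- cap2_center (a point): Centre of a red screw cap, a solid disc 28 mm in diameter and 20 mm high, 15 g; z is the cap axis. Flat on the tray floor the centre is 14 mm above the bench.
- cap2: The same cap 2; origin at the centre of its open (under) face, 10 mm from the cap centre.
- cap3_center (a point): Centre of a blue screw cap, a solid disc 28 mm in diameter and 20 mm high, 15 g; z is the cap axis. Flat on the tray floor the centre is 14 mm above the bench.
- cap3: The same cap 3; origin at the centre of its open (under) face, 10 mm from the cap centre.
- cap4_center (a point): Centre of a red screw cap, a solid disc 28 mm in diameter and 20 mm high, 15 g; z is the cap axis. Flat on the tray floor the centre is 14 mm above the bench.
- cap4: The same cap 4; origin at the centre of its open (under) face, 10 mm from the cap centre.
- cap5_center (a point): Centre of a blue screw cap, a solid disc 28 mm in diameter and 20 mm high, 15 g; z is the cap axis. Flat on the tray floor the centre is 14 mm above the bench.
- cap5: The same cap 5; origin at the centre of its open (under) face, 10 mm from the cap centre.

How it is judged:
By the outcome, as a careful person would: the job done as asked, in the order asked, and still so for the second after the job is handed in, with the robot touching nothing.
It also fails if it takes over 72 s, if anything falls off the work surface, if the arm or the gripper's body presses on something with over 40 N, if the wrist force passes 120 N, or if a joint passes its speed limit or range.

## Working session

There is one attempt and no reset: what is moved stays moved. The work goes in short steps, Python scripts to look and compute and a shell command to move; the robot and the scene stay as the last step left them, time stands still between calls to the robot, and variables do not carry over. Pictures are saved under pics/ and viewed, at most 10 in all, crops included, and the job is handed in when it is done.

```bash
mkdir -p pics; cat > h.py <<'E'
import numpy as np,cv2
from plant import r
from scipy.spatial.transform import Rotation as R
def snap(n,f=None):
    s=r.snapshot(n)
    if f: cv2.imwrite(f'pics/{f}.png',s['img'][:,:,::-1])
    return s
def ray(s,u,v):
    K=np.array(s['mtx']);T=np.array(s['cam_to_world'])
    d=np.linalg.inv(K)@[u,v,1];d=T[:3,:3]@[d[0],-d[1],-d[2]]
    return T[:3,3],d
def plane(s,u,v,z):
    o,d=ray(s,u,v);return o+d*(z-o[2])/d[2]
def proj(s,p):
    T=np.linalg.inv(s['cam_to_world']);c=T[:3,:3]@p+T[:3,3];q=np.array(s['mtx'])@[c[0],-c[1],-c[2]];return q[:2]/q[2]
def blobs(s,lo,hi,amin=30):
    h=cv2.cvtColor(s['img'],cv2.COLOR_RGB2HSV);m=cv2.inRange(h,np.array(lo),np.array(hi))
    n,l,st,c=cv2.connectedComponentsWithStats(m)
    return [(st[i,4],c[i],cv2.minAreaRect(np.argwhere(l==i)[:,::-1].astype(np.float32))) for i in range(1,n) if st[i,4]>=amin]
def st():
    s=r.get_state();return s
E
python3 - <<'E'
from h import *
a=snap('top','top0');b=snap('side','side0')
s=st();np.set_printoptions(precision=4,suppress=True)
print(s['clock'],s['tool_pos'],R.from_quat(s['eef_rot']).as_matrix())
print(a['mtx'],a['cam_to_world'],b['cam_to_world'])
c=np.vstack([a['img'],b['img']]);c=cv2.resize(c,(480*2,600*2))[:,:,::-1]
E
```

```text
0.1 [ 0.2504 -0.572   0.2082] [[ 0.916   0.4013 -0.0008]
 [ 0.4013 -0.916   0.0014]
 [-0.0001 -0.0016 -1.    ]]
[[405.3995   0.     318.5717]
 [  0.     405.3995 194.6691]
 [  0.       0.       1.    ]] [[-0.0206  0.9987 -0.0477  0.508 ]
 [-0.9997 -0.0202  0.0096 -0.0108]
 [ 0.0086  0.0478  0.9988  1.1549]
 [ 0.      0.      0.      1.    ]] [[-0.9976  0.0467 -0.0517  0.501 ]
 [-0.0696 -0.6427  0.763   0.7803]
 [ 0.0024  0.7647  0.6444  0.7342]
 [ 0.      0.      0.      1.    ]]
```

View pics/top0.png

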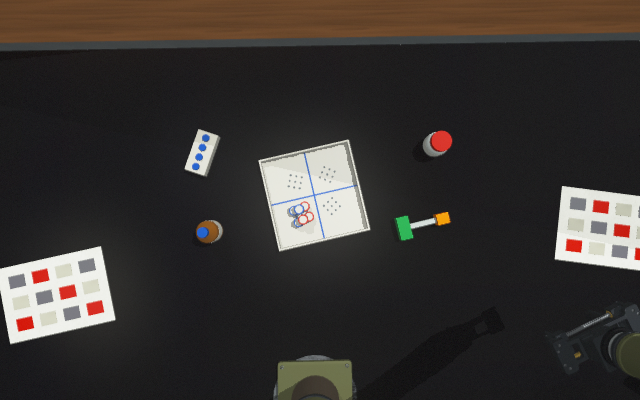

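View pics/side0.png

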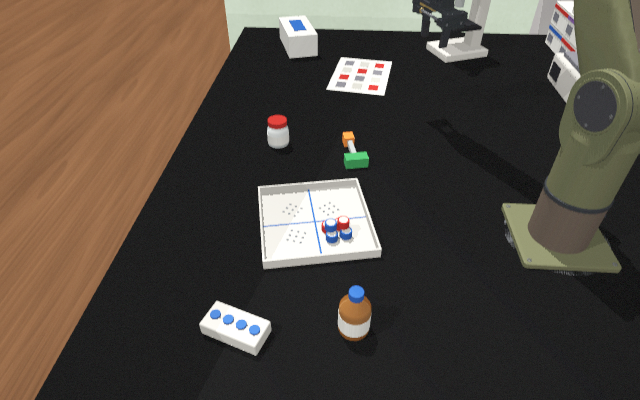

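The top view shows the tray (corners about (259,160), (349,140), (370,229), (279,250)), with the heap at (300,215) in its lower-left quarter. The spreader lies with its foot at (404,228) and grip at (442,218). The jar is at (438,143), the bottle at (208,231) and the rack at (202,153).

```bash
python3 - <<'E'
from h import *
np.set_printoptions(precision=4,suppress=True)
a=snap('top');b=snap('side')
for n,lo,hi,z in [('green',(50,100,60),(80,255,255),.03),('orange',(10,150,150),(25,255,255),.03)]:
  for s in (a,b):
    for A,c,rc in blobs(s,lo,hi,60): print(n,A,c,plane(s,*c,z),rc[1],rc[2])
# foot corners on top
for lo,hi in [((50,100,60),(80,255,255)),((10,150,150),(25,255,255))]:
  for A,c,rc in blobs(a,lo,hi,60):
    print(A,[plane(a,*p,.03)[:2] for p in cv2.boxPoints(rc)])
g=cv2.cvtColor(a['img'],cv2.COLOR_RGB2GRAY);m=((g>110)*255).astype(np.uint8)[120:270,250:380]
cs,_=cv2.findContours(m,0,2);c=max(cs,key=cv2.contourArea)
bp=cv2.boxPoints(cv2.minAreaRect(c))+[250,120]
P=np.array([plane(a,*p,.024)[:2] for p in bp]);print('tray',bp,P,P.mean(0),np.linalg.norm(np.diff(P,axis=0),axis=1))
# lines
ap=[ (304,152),(325,238),(272,206),(356,185)]
print([plane(a,*p,.004)[:2] for p in ap])
for n,p,z in [('jar',(441,141),.08),('bottle',(203,232),.11),('rack',(202,153),.034)]: print(n,plane(a,*p,z))
x=cv2.resize(a['img'][190:245,265:345],None,fx=6,fy=6,interpolation=cv2.INTER_CUBIC)
y=cv2.resize(b['img'][205:255,300:380],None,fx=6,fy=6,interpolation=cv2.INTER_CUBIC)
z=np.vstack([x,y])[:,:,::-1];cv2.imwrite('pics/heap.png',cv2.resize(z,None,fx=.93,fy=.93))
E
```

```text
green 345 [403.6029 227.687 ] [ 0.4652 -0.2554  0.03  ] (24.533153533935547, 14.302522659301758) 75.25643920898438
green 401 [355.9177 159.8254] [ 0.4646 -0.2363  0.03  ] (16.956796646118164, 24.580232620239258) 85.91438293457031
orange 138 [442.5942 218.0507] [ 0.4897 -0.3647  0.03  ] (10.914102554321289, 12.369317054748535) 75.96376037597656
orange 121 [347.1488 137.2149] [ 0.4908 -0.3506  0.03  ] (15.0, 11.0) 90.0
orange 420 [352.4881 309.0357] [0.4691 0.2591 0.03  ] (29.399106979370117, 21.68877410888672) 19.440034866333008
345 [array([ 0.4935, -0.2286]), array([ 0.5028, -0.2673]), array([ 0.4369, -0.2826]), array([ 0.4276, -0.2439])]
138 [array([ 0.5008, -0.3447]), array([ 0.5085, -0.3785]), array([ 0.4789, -0.3848]), array([ 0.4713, -0.3511])]
tray [[257.4438 159.5899]
 [349.0281 138.455 ]
 [370.1629 230.0393]
 [278.5786 251.1742]] [[ 0.6637  0.1475]
 [ 0.7185 -0.1106]
 [ 0.4604 -0.1632]
 [ 0.4074  0.0924]] [ 0.5625 -0.0085] [0.2638 0.2634 0.2611]
[array([0.6857, 0.0173]), array([ 0.4398, -0.0375]), array([0.5334, 0.1109]), array([ 0.5883, -0.129 ])]
jar [ 0.6965 -0.352   0.08  ]
bottle [0.468  0.2773 0.11  ]
rack [0.6837 0.2995 0.034 ]
```

View pics/heap.png

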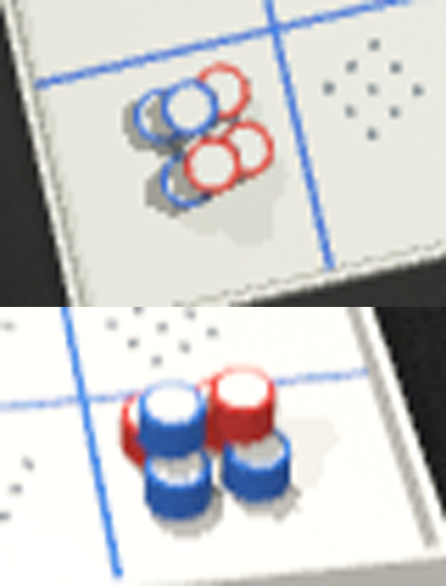

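```bash
python3 -m pendant '[1,1,-0.3,0,0,0,-0.4, 1,1,-0.3,0,0,0,-0.4, 1,1,-0.3,0,0,0,-0.877, 1,1,-0.3,0,0,0,-0.877, 1,1,-0.3,0,0,0,-0.877, 1,1,-0.3,0,0,0,-0.877, 1,1,-0.3,0,0,0,-0.877, 1,1,-0.3,0,0,0,-0.877, 1,1,-0.3,0,0,0,-0.877, 1,1,-0.3,0,0,0,-0.877, 1,1,-0.3,0,0,0,-0.877]' 8
cat >> h.py <<'E'
def to(p,yaw=None):
    s=st();M=R.from_quat(s['eef_rot']).as_matrix();p=np.array(p,float)
    print('t',round(s['clock'],2),'tcp',np.round(s['tool_pos'],4),'yaw',round(np.degrees(np.arctan2(M[1,0],M[0,0])),2),'tilt',np.round(M[:2,2],4),'F',np.round(s['contact_force'],1),'q',np.round(s['q'],2),'units',np.round(M.T@(p-s['tool_pos'])/.15,4))
E
python3 -c "
from h import *
to([.490,-.365,.003])"
```

```text
clock: 1.3
tool_pos: [0.3699, -0.4711, 0.2087]
eef_rot: [0.626, 0.779, 0.0, -0.0]
contact_force: [-0.8, 0.1, -0.4]
opening: 0.998
finger_force: 0.0
t 1.3 tcp [ 0.3699 -0.4711  0.2087] yaw 102.42 tilt [-0.      0.0004] F [-0.8  0.1 -0.4] q [ 1.15  0.7  -0.57  1.64  0.45  0.94  0.63] units [0.5181 0.9341 1.3718]
```

```bash
python3 -m pendant '[1,0.52,0.934,0.3,0,0,0, 1,0.52,0.934,0.5,0,0,0, 1,0.52,0.934,0.7,0,0,0, 1,0.52,0.934,0.7,0,0,0, 1,0.52,0.934,0.7,0,0,0, 1,0.52,0.934,0.7,0,0,0]'
python3 - <<'E'
from h import *
s=snap('wrist','w1')
for A,c,rc in blobs(s,(10,150,150),(25,255,255),200): print(A,plane(s,*c,.03),[np.round(plane(s,*p,.03)[:2],4) for p in cv2.boxPoints(rc)])
to([.490,-.365,.003])
E
```

```text
clock: 1.9
tool_pos: [0.49, -0.3636, 0.1033]
eef_rot: [0.625, 0.78, -0.0, -0.001]
contact_force: [-0.2, -0.1, 0.5]
opening: 0.998
finger_force: 0.0
t 1.95 tcp [ 0.4895 -0.3653  0.1041] yaw 102.47 tilt [-0.0007 -0.0012] F [-0.5 -0.1  0.1] q [ 0.83  0.84 -0.48  1.69  0.53  0.74  0.3 ] units [0.002  0.0044 0.6741]
```

View pics/w1.png

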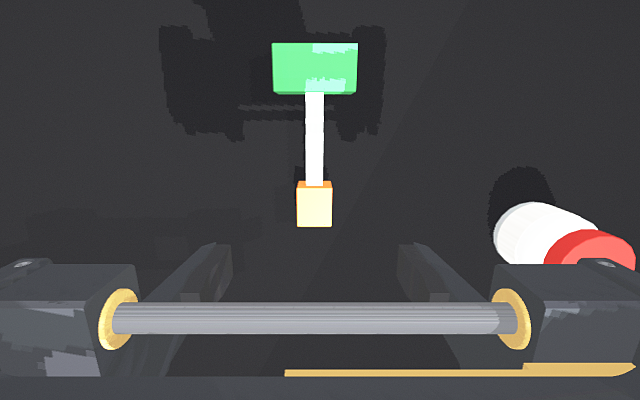

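The wrist view shows the spreader centred between the fingers: grip at (314,206), foot at (315,68). It is parallel to the tool x axis, so I go down and grip.

```bash
python3 - <<'E'
from h import *
s=r.snapshot('wrist');print(plane(s,314,206,.03),plane(s,315,92,.03))
E
python3 -m pendant '[1,0,0,0.25,0,0,0, 1,0,0,0.45,0,0,0, 1,0,0,0.6,0,0,0, 1,0,0,0.67,0,0,0, 1,0,0,0.67,0,0,0, 0,0,0,0.67,0,0,0, 0,0,0,0.67,0,0,0, 0,0,0,0.67,0,0,0, 0,0,0,0.67,0,0,0, 0,0,0,0.67,0,0,0, 0,0,0,0.67,0,0,0]' 8
python3 -m pendant '[0,0,0,0,0,0,0, 0,0,0,0,0,0,0]'
python3 -c "
from h import *
to([.49,-.365,.003])"
```

```text
[ 0.49096881 -0.36544838  0.03      ] [ 0.47173556 -0.27520359  0.03      ]
clock: 3.1
tool_pos: [0.4899, -0.3645, 0.0036]
eef_rot: [0.625, 0.78, -0.0, 0.0]
contact_force: [1.3, 0.1, 0.5]
opening: 0.481
finger_force: 0.0
clock: 3.3
tool_pos: [0.4898, -0.3644, 0.0034]
eef_rot: [0.625, 0.78, -0.0, -0.0]
contact_force: [0.2, -0.1, -0.5]
opening: 0.301
finger_force: 0.0
t 3.3 tcp [ 0.4898 -0.3644  0.0034] yaw 102.58 tilt [-0.  0.] F [ 0.2 -0.1 -0.5] q [ 0.78  0.98 -0.39  1.73  0.63  0.56  0.22] units [-0.0038  0.0002  0.0026]
```

```bash
python3 -m pendant '[0,0,0,0,0,0,0, 0,0,0,0,0,0,0, 0,0,0,0,0,0,0]'
python3 -c "
from h import *
s=snap('wrist','w2');snap('side','s2')"
```

```text
clock: 3.6
tool_pos: [0.4898, -0.3645, 0.0034]
eef_rot: [0.625, 0.78, -0.0, 0.0]
contact_force: [-0.5, 0.3, 0.2]
opening: 0.029
finger_force: 0.0
```

View pics/w2.png

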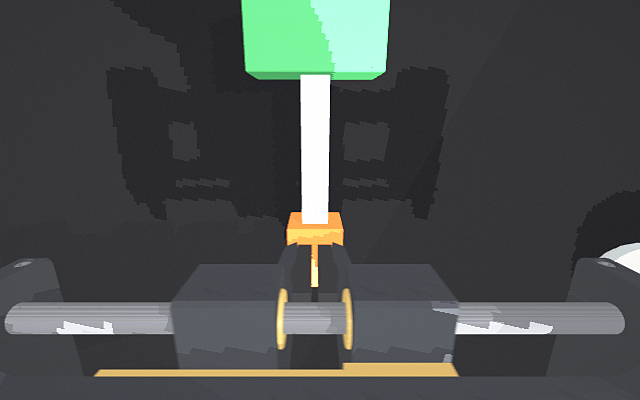

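The fingers have shut almost fully (opening 0.03) at about (315,250), in front of the block. I need to find out where they are relative to it.

```bash
python3 - <<'E'
from h import *
np.set_printoptions(precision=3,suppress=True)
s=r.snapshot('wrist');b=r.snapshot('side');q=st();M=R.from_quat(q['eef_rot']).as_matrix();p=np.array(q['tool_pos'])
print('cam in tool',M.T@(np.array(s['cam_to_world'])[:3,3]-p), M.T@-np.array(s['cam_to_world'])[:3,2])
print('tcp px',proj(s,p),'gp',proj(s,p-M[:,2]*.019),'side',proj(b,p))
for n,S in (('w',s),('b',b)):
  for A,c,rc in blobs(S,(10,150,150),(25,255,255),60): print(n,A,c,rc)
print(q['opening'],q['finger_force'])
u,v=proj(b,p).astype(int)
cv2.imwrite('pics/side2.png',cv2.resize(b['img'][v-60:v+60,u-80:u+80],None,fx=5,fy=5,interpolation=2)[:,:,::-1])
E
```

```text
cam in tool [ 0.075  0.001 -0.176] [-0.286  0.001  0.958]
tcp px [311.689 239.365] gp [311.431 252.526] side [347.153 142.334]
w 1132 [316.739 231.326] ((314.9999694824219, 240.5), (55.99999237060547, 56.99999237060547), 0.0)
b 84 [346.714 138.976] ((347.2647399902344, 139.94119262695312), (12.12678050994873, 13.339459419250488), 14.03624439239502)
b 449 [353.169 309.087] ((353.1984558105469, 308.6877136230469), (30.009279251098633, 21.68877410888672), 19.440034866333008)
0.004025415922194041 0.0
```

View pics/side2.png

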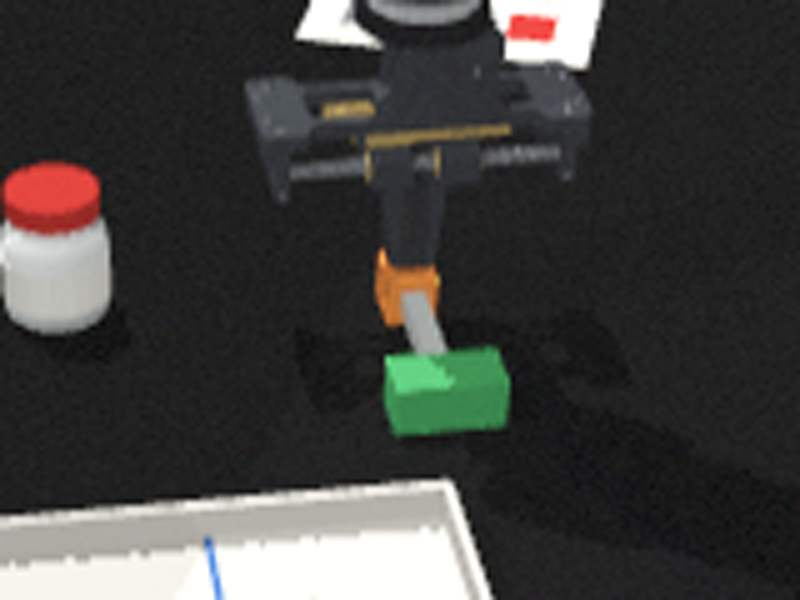

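```bash
python3 - <<'E'
from h import *
np.set_printoptions(precision=4,suppress=True)
s=r.snapshot('wrist');print(np.array(s['mtx'])[0,0])
L=lambda a,b,z:np.linalg.norm(plane(s,*a,z)-plane(s,*b,z))
print('foot top edge width',[L((246,71),(386,71),z) for z in(0,.03)],'grip top edge(212)',[L((290,212),(341,212),z) for z in(0,.03)], 'row245',[L((287,243),(343,243),z) for z in (0,.03)])
for p in [(315,212),(315,222),(315,245),(315,268),(315,287),(315,75)]: print(p,[plane(s,*p,z)[:2] for z in(0,.015,.03)])
c=s['img'];print(c[200:300:4,315].tolist())
E
python3 -m pendant '[0,0,0,-0.02,0,0,0]' 20
```

```text
302.7472048235027
foot top edge width [np.float64(0.07643376645729227), np.float64(0.06365092336571035)] grip top edge(212) [np.float64(0.03173656747743377), np.float64(0.026428919023970324)] row245 [np.float64(0.03595309697877564), np.float64(0.029940272822152263)]
(315, 212) [array([ 0.4882, -0.3475]), array([ 0.4871, -0.3428]), array([ 0.486 , -0.3381])]
(315, 222) [array([ 0.4897, -0.354 ]), array([ 0.4884, -0.3487]), array([ 0.4872, -0.3435])]
(315, 245) [array([ 0.4931, -0.3693]), array([ 0.4916, -0.3628]), array([ 0.4901, -0.3562])]
(315, 268) [array([ 0.4967, -0.3853]), array([ 0.4949, -0.3775]), array([ 0.4931, -0.3696])]
(315, 287) [array([ 0.4998, -0.3992]), array([ 0.4978, -0.3902]), array([ 0.4957, -0.3811])]
(315, 75) [array([ 0.4709, -0.2706]), array([ 0.4713, -0.2723]), array([ 0.4716, -0.2741])]
[[253, 254, 253], [253, 254, 253], [253, 254, 253], [253, 254, 253], [253, 254, 253], [253, 254, 253], [254, 166, 70], [255, 177, 87], [255, 227, 114], [255, 195, 96], [255, 195, 94], [255, 160, 85], [208, 125, 75], [208, 126, 76], [208, 126, 77], [209, 127, 78], [210, 124, 74], [207, 122, 72], [255, 222, 127], [255, 223, 129], [255, 223, 128], [255, 224, 129], [57, 59, 64], [61, 60, 63], [67, 66, 70]]
clock: 3.95
tool_pos: [0.4896, -0.3643, 0.0062]
eef_rot: [0.625, 0.78, -0.0, -0.0]
contact_force: [0.8, -0.7, -0.3]
opening: 0.005
finger_force: 0.0
```

The geometry shows that the fingers have passed into the grip block with no contact force, so it can't be held there while lying. I'll open, and try the shaft.

```bash
python3 -m pendant '[1,0,0,0,0,0,0, 1,0,0,0,0,0,0, 1,0,0,0,0,0,0, 1,0,0,0,0,0,0, 1,0,0,-0.3,0,0,0, 1,0,0,-0.3,0,0,0]' 20
python3 - <<'E'
from h import *
s=snap('top','t3')
for lo,hi in [((50,100,60),(80,255,255)),((10,150,150),(25,255,255))]:
  for A,c,rc in blobs(s,lo,hi,60): print(A,c,rc)
w=snap('wrist','w3')
E
```

```text
clock: 4.55
tool_pos: [0.493, -0.3657, 0.0555]
eef_rot: [0.625, 0.78, 0.001, 0.004]
contact_force: [0.2, 0.2, 1.1]
opening: 0.527
finger_force: 0.0
328 [403.375 227.625] ((403.32354736328125, 227.79412841796875), (24.01102638244629, 13.824528694152832), 75.96376037597656)
135 [442.45925926 218.06666667] ((442.5000305175781, 218.00003051757812), (10.914102554321289, 12.126781463623047), 75.96376037597656)
```

View pics/w3.png

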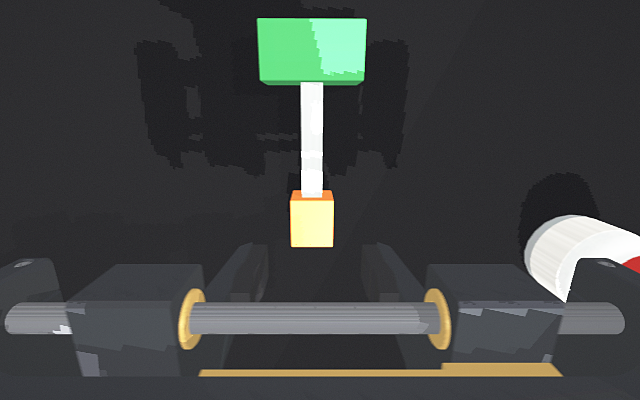

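The spreader has not moved. I'll grasp the shaft in the middle (axis point 72 mm).

```bash
python3 -m pendant '[1,0.2,0,-0.02,0,0,0, 1,0.37,0,0,0,0,0, 1,0.37,0,0.15,0,0,0, 1,0.37,0,0.27,0,0,0, 1,0.37,0,0.325,0,0,0, 1,0.37,0,0.325,0,0,0, 0,0.37,0,0.325,0,0,0, 0,0.37,0,0.325,0,0,0, 0,0.37,0,0.325,0,0,0, 0,0.37,0,0.325,0,0,0, 0,0.37,0,0.325,0,0,0, 0,0.37,0,0.325,0,0,0]' 30
python3 -m pendant '[0,0,0,0,0,0,0, 0,0,0,0,0,0,0, 0,0,0,0,0,0,0, 0,0,0,0,0,0,0, 0,0,0,0,0,0,0]'
python3 -c "
from h import *
to([.4785,-.311,.003])"
```

```text
clock: 5.85
tool_pos: [0.4778, -0.3104, 0.0028]
eef_rot: [0.625, 0.78, 0.0, 0.0]
contact_force: [-0.1, 0.3, 1.0]
opening: 0.486
finger_force: 0.0
clock: 6.35
tool_pos: [0.4778, -0.3103, 0.0026]
eef_rot: [0.625, 0.78, -0.0, 0.0]
contact_force: [-0.0, -0.2, -1.2]
opening: 0.025
finger_force: 0.0
t 6.35 tcp [ 0.4778 -0.3103  0.0026] yaw 102.58 tilt [-0. -0.] F [-0.  -0.2 -1.2] q [ 0.69  0.95 -0.33  1.86  0.66  0.45  0.1 ] units [-0.0056  0.0037 -0.0023]
```

```bash
python3 -m pendant '[1,0,0,-0.2,0,0,0, 1,-0.2,0,-0.2,0,0,0, 1,-0.37,0,-0.2,0,0,0, 1,-0.37,0,-0.2,0,0,0, 1,-0.37,0,-0.2,0,0,0, 1,-0.37,0,-0.2,0,0,0, 1,-0.37,0,0,0,0,0, 1,-0.37,0,0.08,0,0,0, 1,-0.37,0,0.12,0,0,0, 1,-0.37,0,0.15,0,0,0, 1,-0.37,0,0.165,0,0,0, 1,-0.37,0,0.165,0,0,0]' 8
python3 -m pendant '[0,0,0,0.01,0,0,0, 0,0,0,0.01,0,0,0, 0,0,0,0.01,0,0,0, 0,0,0,0.01,0,0,0, 0,0,0,0.01,0,0,0, 0,0,0,0.01,0,0,0]' 8
python3 -c "
from h import *
to([.490,-.365,.003])"
```

```text
clock: 7.55
tool_pos: [0.4901, -0.3645, -0.0218]
eef_rot: [0.625, 0.78, 0.0, 0.0]
contact_force: [0.1, -0.0, 0.9]
opening: 0.999
finger_force: 0.0
clock: 8.15
tool_pos: [0.4899, -0.3645, -0.0235]
eef_rot: [0.625, 0.78, -0.0, 0.0]
contact_force: [0.7, -0.6, 0.5]
opening: 0.478
finger_force: 0.0
t 8.15 tcp [ 0.4899 -0.3645 -0.0235] yaw 102.58 tilt [ 0.0001 -0.0001] F [ 0.7 -0.6  0.5] q [ 0.77  1.02 -0.36  1.73  0.66  0.52  0.2 ] units [-0.0035  0.0002 -0.1768]
```

The reported TCP has gone below z=0 with no contact, so the fingertips really do end about 27 mm above the reported TCP. I keep closing.

```bash
python3 -m pendant '[0,0,0,0,0,0,0, 0,0,0,0,0,0,0, 0,0,0,0,0,0,0, 0,0,0,0,0,0,0]' 8
```

```text
clock: 8.55
tool_pos: [0.4899, -0.3645, -0.0236]
eef_rot: [0.625, 0.78, 0.0, 0.0]
contact_force: [0.3, -0.4, 0.4]
opening: 0.341
finger_force: 8.0
```

```bash
python3 -m pendant '[0,0.03,0,-0.11,0,0,0, 0,0.067,0,-0.215,0,0,0, 0,0.12,0,-0.31,0,0,0, 0,0.189,0,-0.405,0,0,0, 0,0.27,0,-0.49,0,0,0, 0,0.355,0,-0.558,0,0,0, 0,0.45,0,-0.615,0,0,0, 0,0.555,0,-0.662,0,0,0, 0,0.66,0,-0.69,0,0,0, 0,0.775,0,-0.711,0,0,0, 0,0.775,0,-0.711,0,0,0]' 8
python3 - <<'E'
from h import *
b=snap('side');to([0,0,0])
cv2.imwrite('pics/s4.png',cv2.resize(b['img'][70:220,260:460],None,fx=3.5,fy=3.5,interpolation=2)[:,:,::-1])
E
```

```text
clock: 9.65
tool_pos: [0.4643, -0.2474, 0.0844]
eef_rot: [0.624, 0.782, 0.001, -0.0]
contact_force: [-0.5, -0.1, 7.1]
opening: 0.342
finger_force: 8.0
t 9.7 tcp [ 0.4645 -0.2487  0.0841] yaw 102.76 tilt [0.0001 0.0006] F [-0.1 -0.7  6.7] q [ 0.65  0.78 -0.4   1.96  0.59  0.52  0.05] units [ 2.3008 -2.6544  0.5614]
```

View pics/s4.png

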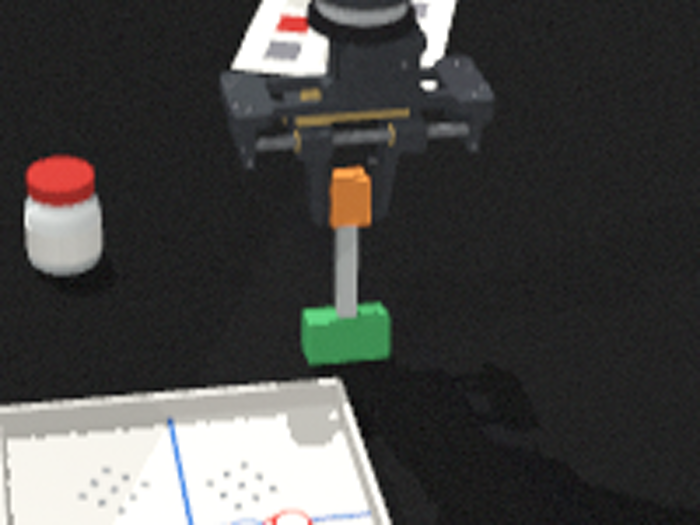

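The spreader is nearly upright, its foot still on the bench. I finish the arc, check, then let go.

```bash
python3 -m pendant '[0,0.08,0,-0.01,0,0,0, 0,0.15,0,-0.01,0,0,0, 0,0.21,0,-0.005,0,0,0, 0,0.21,0,-0.005,0,0,0, 0,0.21,0,-0.005,0,0,0]' 8
python3 - <<'E'
from h import *
np.set_printoptions(precision=4,suppress=True)
b=snap('side');a=snap('top');to([0,0,0])
for n,s in (('s',b),('t',a)):
  for lo,hi in [((50,100,60),(80,255,255)),((10,150,150),(25,255,255))]:
    for A,c,rc in blobs(s,lo,hi,40): print(n,A,c,rc)
cv2.imwrite('pics/s5.png',cv2.resize(b['img'][70:220,260:460],None,fx=3.5,fy=3.5,interpolation=2)[:,:,::-1])
E
```

```text
clock: 10.2
tool_pos: [0.4574, -0.2194, 0.0837]
eef_rot: [0.625, 0.781, 0.0, -0.0]
contact_force: [-0.8, 1.0, 2.0]
opening: 0.339
finger_force: 8.0
t 10.3 tcp [ 0.4576 -0.2201  0.0838] yaw 102.59 tilt [-0.0002  0.0002] F [-0.6  0.9  2.2] q [ 0.59  0.76 -0.38  2.02  0.6   0.47 -0.02] units [ 2.0968 -2.6575  0.5597]
s 401 [358.788  167.3192] ((359.1556701660156, 166.9902801513672), (17.341163635253906, 26.136505126953125), 86.42366790771484)
s 198 [362.3838 131.5758] ((362.5, 132.0), (18.0, 11.0), 90.0)
s 454 [353.2004 309.033 ] ((353.3967590332031, 308.5302429199219), (30.066120147705078, 22.0126953125), 17.35402488708496)
t 129 [387.7984 233.3798] ((388.00006103515625, 232.00003051757812), (24.25356101989746, 6.790997505187988), 75.96376037597656)
```

View pics/s5.png

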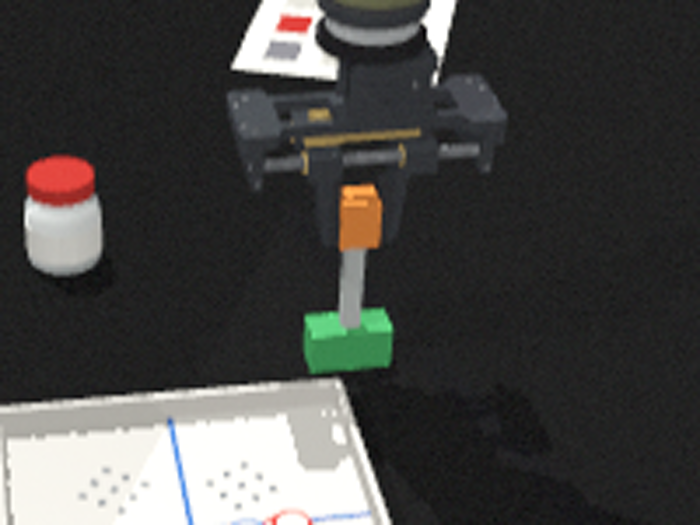

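It looks upright on its foot, with the foot at crop (348,342). I release, rise clear and check.

```bash
python3 -m pendant '[1,0,0,0,0,0,0, 1,0,0,0,0,0,0, 1,0,0,0,0,0,0, 1,0,0,0,0,0,0, 1,0,0,0,0,0,0, 1,0,0,-0.25,0,0,0, 1,0,0,-0.5,0,0,0, 1,0,0,-0.5,0,0,0]' 8
python3 - <<'E'
from h import *
np.set_printoptions(precision=4,suppress=True)
w=snap('wrist','w5');a=snap('side')
for n,s,z in (('w',w,.145),('s',a,.1275)):
    for A,c,rc in blobs(s,(8,100,150),(28,255,255),60): print(n,A,c,rc,plane(s,*c,z))
for A,c,rc in blobs(w,(45,80,60),(85,255,255),60): print('wg',A,c,rc,plane(w,*c,.034))
to([0,0,0])
E
```

```text
clock: 11.1
tool_pos: [0.4607, -0.2209, 0.1626]
eef_rot: [0.626, 0.78, 0.002, 0.004]
contact_force: [-0.1, 0.3, 0.3]
opening: 0.999
finger_force: 0.0
w 1790 [309.6916 225.8793] ((309.5, 225.5), (41.0, 43.0), 90.0) [ 0.4588 -0.2189  0.145 ]
s 528 [17.553  12.0549] ((20.064985275268555, 9.10108470916748), (16.823570251464844, 58.52198791503906), 57.2647705078125) [ 1.8914 -1.0753  0.1275]
s 388 [38.6907 15.1263] ((36.73075866699219, 16.84615707397461), (9.984603881835938, 69.0601806640625), 56.3099365234375) [ 1.7819 -1.0442  0.1275]
s 5120 [58.6115 57.8615] ((65.22798156738281, 49.79167175292969), (52.37986755371094, 203.25531005859375), 52.86907196044922) [ 1.475  -0.6243  0.1275]
s 2047 [72.6805 92.4787] ((82.02125549316406, 82.43836212158203), (16.98423957824707, 243.9315643310547), 45.590660095214844) [ 1.3038 -0.3812  0.1275]
s 112 [176.875    7.4911] ((175.29269409179688, 8.36585521697998), (7.183993816375732, 34.9829216003418), 51.34019088745117) [ 1.245  -1.187   0.1275]
s 26510 [103.1365 180.9155] ((89.32171630859375, 183.73068237304688), (114.6305160522461, 450.1184387207031
[... 347 characters left out ...]
275]
s 237 [361.5105 131.827 ] ((361.5, 132.0), (18.0, 13.0), 90.0) [ 0.4558 -0.2227  0.1275]
s 485 [352.7814 308.7773] ((353.1984558105469, 308.6877136230469), (30.009279251098633, 21.68877410888672), 19.440034866333008) [0.473  0.3307 0.1275]
s 133 [ 58.7068 351.5489] ((56.59790802001953, 354.4925842285156), (3.0505142211914062, 62.2631721496582), 29.357751846313477) [0.9129 0.4399 0.1275]
wg 1568 [310.4343 182.4719] ((309.9999694824219, 185.49998474121094), (61.99999237060547, 32.99999237060547), 0.0) [ 0.4576 -0.2134  0.034 ]
t 11.2 tcp [ 0.4579 -0.2207  0.1593] yaw 102.56 tilt [ 0.0015 -0.0009] F [0.5 1.2 0.1] q [ 0.66  0.65 -0.49  1.96  0.49  0.65  0.08] units [ 2.1008 -2.6612  1.0562]
```

View pics/w5.png

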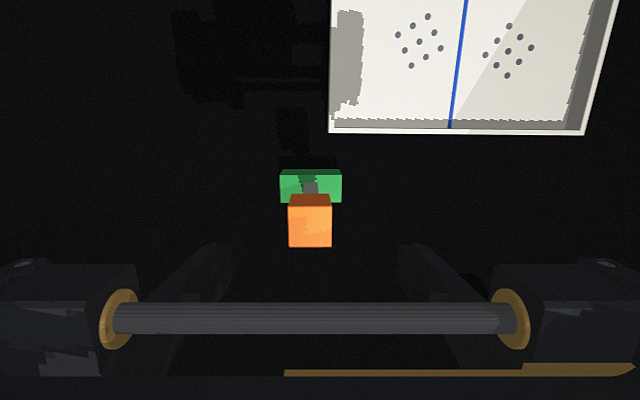

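The wrist view shows the spreader standing upright, grip top at (310,226) and foot at (310,186), free of the fingers. Now I take it again from above and work out the cap positions in the tray frame.

```bash
python3 -m pendant '[1,0.005,0.01,0.25,0,0,0, 1,0.005,0.01,0.45,0,0,0, 1,0.005,0.01,0.515,0,0,0, 1,0.005,0.01,0.515,0,0,0, 0,0.005,0.01,0.515,0,0,0, 0,0.005,0.01,0.515,0,0,0, 0,0.005,0.01,0.515,0,0,0, 0,0.005,0.01,0.515,0,0,0, 0,0.005,0.01,0.515,0,0,0, 0,0.005,0.01,0.515,0,0,0, 0,0.005,0.01,0.515,0,0,0, 0,0.005,0.01,0.515,0,0,0]' 40
python3 -m pendant '[0,0,0,0,0,0,0, 0,0,0,0,0,0,0, 0,0,0,-0.3,0,0,0, 0,0,0,-0.53,0,0,0, 0,0,0,-0.53,0,0,0]' 40
cat >> h.py <<'E'
C=np.array([.5615,-.0095]);Y=np.radians(12.5);Rt=np.array([[np.cos(Y),-np.sin(Y)],[np.sin(Y),np.cos(Y)]])
def tr(p): return Rt.T@(np.array(p)[:2]-C)
E
python3 - <<'E'
from h import *
np.set_printoptions(precision=4,suppress=True)
a=snap('top','t6');w=snap('wrist','w6');b=snap('side','s6')
for n,u,v,z in [('bUL',293.7,211,.024),('bTop',299,209.2,.044),('rUR',304.8,206.5,.024),('rLR',309.3,216.7,.024),('rTop',303,219.6,.044),('bLL',298.5,222.8,.024)]: print(n,tr(plane(a,u,v,z))*1000)
for nm,lo,hi in [('r',(0,90,80),(8,255,255)),('b',(100,90,60),(125,255,255))]:
  for A,c,rc in blobs(a,lo,hi,8):
    t=tr(plane(a,*c,.024))*1000
    if abs(t).max()<130: print('top',nm,A,t)
  for A,c,rc in blobs(w,lo,hi,40): print('w',nm,A,c,tr(plane(w,*c,.024))*1000)
q=st();print('tcp tray',tr(q['tool_pos'])*1000);to([0,0,0])
E
```

```text
clock: 12.4
tool_pos: [0.4587, -0.2193, 0.0815]
eef_rot: [0.625, 0.78, -0.0, -0.0]
contact_force: [-1.0, 0.3, 1.4]
opening: 0.337
finger_force: 39.9
clock: 12.9
tool_pos: [0.4619, -0.2197, 0.1645]
eef_rot: [0.625, 0.78, 0.002, 0.004]
contact_force: [1.6, -0.0, -2.2]
opening: 0.337
finger_force: 39.9
bUL [-30.1115  66.1678]
bTop [-29.15    49.9386]
rUR [-25.2365  33.1814]
rLR [-55.8045  27.6797]
rTop [-59.3676  45.9739]
bLL [-65.1678  60.8637]
top r 22 [-22.788   28.2349]
top r 60 [-57.0779  37.7279]
w r 635 [519.6031 358.8913] [ 121.634  -407.8427]
top b 168 [ 0.6931 17.3316]
top b 22 [  0.0491 -93.0299]
top b 46 [-28.6963  58.9279]
top b 15 [-65.4529  67.5119]
w b 467 [458.1499  63.2976] [ -5.4941 -61.2838]
tcp tray [-146.5182 -182.334 ]
t 13.05 tcp [ 0.4579 -0.2192  0.1601] yaw 102.57 tilt [-0.0019  0.0003] F [ 0.3  0.2 -3.5] q [ 0.67  0.65 -0.5   1.96  0.49  0.66  0.07] units [ 2.0902 -2.6596  1.0734]
```

```bash
python3 -m pendant '[0,0.2,0.1,0,0,0,0, 0,0.45,0.2,0,0,0,0, 0,0.7,0.28,0,0,0,0, 0,0.91,0.34,0,0,0,0, 0,0.91,0.34,0,0,0,0]' 40
python3 -m pendant '[0,0.2,0.1,0,0,0,0, 0,0.45,0.2,0,0,0,0, 0,0.7,0.28,0,0,0,0, 0,0.91,0.34,0,0,0,0, 0,0.91,0.34,0,0,0,0, 0,0.91,0.34,0.1,0,0,0, 0,0.91,0.34,0.1,0,0,0, 0,0.91,0.34,0.1,0,0,0]' 40
python3 - <<'E'
from h import *
q=st();print('tcp tray',tr(q['tool_pos'])*1000);to([0,0,0])
E
```

```text
clock: 13.55
tool_pos: [0.4787, -0.0685, 0.1599]
eef_rot: [0.622, 0.783, 0.001, -0.002]
contact_force: [-0.3, 0.4, -2.7]
opening: 0.337
finger_force: 40.0
clock: 14.35
tool_pos: [0.4981, 0.0681, 0.145]
eef_rot: [0.626, 0.78, -0.001, -0.001]
contact_force: [-0.1, 0.1, -3.8]
opening: 0.335
finger_force: 40.0
tcp tray [-45.1159781   89.51432017]
t 14.35 tcp [0.4981 0.0681 0.145 ] yaw 102.52 tilt [-0.0029 -0.0014] F [-0.1  0.1 -3.8] q [ 0.04  0.66 -0.43  1.98  0.47  0.6  -0.48] units [ 0.2774 -3.3369  0.9773]
```

```bash
python3 -m pendant '[0,0,0,0.12,0,0,0, 0,0,0,0.217,0,0,0, 0,0,0,0.217,0,0,0, 0,-0.07,0,0.217,0,0,0, 0,-0.14,0,0.217,0,0,0, 0,-0.21,0,0.217,0,0,0, 0,-0.28,0,0.217,0,0,0, 0,-0.34,0,0.217,0,0,0, 0,-0.4,0,0.217,0,0,0, 0,-0.46,0,0.217,0,0,0, 0,-0.46,0,0.217,0,0,0]' 40
python3 -c "
from h import *
q=st();print('tcp tray',tr(q['tool_pos'])*1000);to([0,0,0])"
python3 -m pendant '[0,0,0,-0.25,0,0,0, 0,0.5,0,-0.3,0,0,0, 0,0.9,-0.3,-0.3,0,0,0, 0,0.9,-0.3,-0.3,0,0,0]' 40
python3 - <<'E'
from h import *
np.set_printoptions(precision=1,suppress=True)
a=snap('top','t7');b=snap('side','s7')
for nm,lo,hi in [('r',(0,90,80),(8,255,255)),('r',(172,90,80),(180,255,255)),('b',(100,90,60),(125,255,255))]:
 for k,s in (('top',a),('side',b)):
  for A,c,rc in blobs(s,lo,hi,8):
    t=tr(plane(s,*c,.02 if k=='top' else .014))*1000
    if abs(t).max()<135: print(k,nm,A,c,t)
q=st();print('tcp tray',tr(q['tool_pos'])*1000,q['clock'])
E
```

```text
clock: 15.45
tool_pos: [0.5143, 0.0, 0.1134]
eef_rot: [0.626, 0.78, -0.001, 0.0]
contact_force: [-0.6, 0.1, -1.4]
opening: 0.34
finger_force: 40.0
tcp tray [-44.0325155  19.5403774]
t 15.45 tcp [0.5143 0.     0.1134] yaw 102.44 tilt [-0.0001 -0.0013] F [-0.6  0.1 -1.4] q [ 0.16  0.72 -0.41  1.98  0.53  0.55 -0.4 ] units [ 0.7391 -3.3479  0.7565]
clock: 15.85
tool_pos: [0.44, 0.1265, 0.159]
eef_rot: [0.625, 0.78, 0.001, -0.0]
contact_force: [0.9, 1.0, -3.2]
opening: 0.336
finger_force: 40.0
top r 32 [304.7 206. ] [-23.8  33.2]
top r 34 [308.4 216.3] [-54.1  29.9]
top r 68 [322.  215.6] [-61.3  -7.5]
side r 231 [336.5 218.8] [-51.5  10.6]
top b 129 [313.5 193.4] [4.9 0.9]
top b 20 [348.3 186.7] [  0.  -98.4]
top b 14 [329.6 191.1] [  0.5 -44.4]
top b 49 [289.7 200.5] [ 1.3 70.4]
top b 27 [293.9 210.6] [-28.9  65.7]
top b 15 [301.5 220.9] [-62.2  51.6]
top b 13 [295.5 223.2] [-64.2  69.3]
top b 16 [321.8 229.5] [-98.8   2.2]
side b 72 [314.6 222.1] [ 2.  14.6]
side b 104 [328.  214.8] [-33.6  -6.3]
side b 82 [345.4 234.9] [-61.9  67.3]
side b 84 [331.5 237.8] [-28.6  72.2]
tcp tray [-92.  164.2] 15.95
```

Both top caps are off: red lies at tray (-61,-7) mm and blue at about (-30,-5), and the four bottom caps have not moved. Next I push the whole group toward -y at floor level.

```bash
python3 -m pendant '[0,-0.2,0.15,0,0,0,0, 0,-0.413,0.307,0,0,0,0, 0,-0.413,0.307,0,0,0,0, 0,-0.413,0.307,0.15,0,0,0, 0,-0.413,0.307,0.3,0,0,0, 0,-0.413,0.307,0.3,0,0,0, 0,-0.413,0.307,0.3,0,0,0]' 40
python3 -c "
from h import *
q=st();print('tcp tray',tr(q['tool_pos'])*1000);to([0,0,.087])"
```

```text
clock: 16.65
tool_pos: [0.4989, 0.0739, 0.1136]
eef_rot: [0.625, 0.781, -0.0, -0.0]
contact_force: [0.1, -0.1, -2.0]
opening: 0.338
finger_force: 40.0
tcp tray [-43.06371461  94.96433397]
t 16.65 tcp [0.4989 0.0739 0.1136] yaw 102.62 tilt [-0.0008 -0.0001] F [ 0.1 -0.1 -2. ] q [ 0.    0.71 -0.39  2.01  0.52  0.52 -0.54] units [ 0.2458 -3.3532  0.1801]
```

```bash
python3 -m pendant '[0,0.05,-0.02,0,0,0,0, 0,0.05,-0.02,0.09,0,0,0, 0,0.05,-0.02,0.17,0,0,0, 0,0.05,-0.02,0.178,0,0,0]' 40
python3 -m pendant '[0,-0.06,0,0,0,0,0, 0,-0.11,0,0,0,0,0, 0,-0.16,0,0,0,0,0, 0,-0.21,0,0,0,0,0, 0,-0.26,0,0,0,0,0, 0,-0.31,0,0,0,0,0, 0,-0.36,0,0,0,0,0, 0,-0.395,0,0,0,0,0, 0,-0.395,0,0,0,0,0]' 40
python3 -c "
from h import *
q=st();print('tcp tray',tr(q['tool_pos'])*1000);to([0,0,.087])"
python3 -m pendant '[0,0.03,0,-0.2,0,0,0, 0,0.3,-0.2,-0.47,0,0,0, 0,0.6,-0.4,-0.47,0,0,0, 0,0.6,-0.4,-0.47,0,0,0]' 40
cat > look.py <<'E'
from h import *
np.set_printoptions(precision=1,suppress=True)
a=snap('top');b=snap('side');g=[]
for nm,rs in [('r',[((0,90,70),(8,255,255)),((172,90,70),(180,255,255))]),('b',[((100,110,60),(125,255,255))])]:
 for k,s in (('top',a),('side',b)):
  hsv=cv2.cvtColor(s['img'],cv2.COLOR_RGB2HSV);m=sum(cv2.inRange(hsv,np.array(l),np.array(h)) for l,h in rs)
  # erase the blue floor lines
  if nm=='b':
   for p,q in (((-.125,0),(.125,0)),((0,-.125),(0,.125))):
    P=[proj(s,np.append(C+Rt@x,.004)) for x in (np.array(p),np.array(q))]
    cv2.line(m,tuple(int(round(v)) for v in P[0]),tuple(int(round(v)) for v in P[1]),0,3)
  n,l,stt,c=cv2.connectedComponentsWithStats(m)
  for i in range(1,n):
    t=tr(plane(s,*c[i],.024 if k=='top' else .014))*1000
    if stt[i,4]>=10 and abs(t).max()<130: print(k,nm,stt[i,4],stt[i,2:4],c[i],t)
q=st();print('tcp tray',tr(q['tool_pos'])*1000,q['tool_pos'][2],q['clock'])
# text map of tray, top view rectified 8 mm cells at cap-top height
E
python3 look.py
```

```text
clock: 17.05
tool_pos: [0.4942, 0.081, 0.0869]
eef_rot: [0.625, 0.781, -0.0, -0.0]
contact_force: [-0.2, -0.1, -3.0]
opening: 0.336
finger_force: 40.0
clock: 17.95
tool_pos: [0.5076, 0.0211, 0.0867]
eef_rot: [0.626, 0.78, -0.0, 0.0]
contact_force: [0.2, -0.9, -2.9]
opening: 0.337
finger_force: 40.0
tcp tray [-46.00559507  41.49775126]
t 17.95 tcp [0.5076 0.0211 0.0867] yaw 102.48 tilt [-0.0003 -0.001 ] F [ 0.2 -0.9 -2.9] q [ 0.09  0.76 -0.37  2.02  0.57  0.47 -0.49] units [ 5.9440e-01 -3.3344e+00 -1.1000e-03]
clock: 18.35
tool_pos: [0.4263, 0.1007, 0.1587]
eef_rot: [0.623, 0.782, 0.001, -0.001]
contact_force: [-1.3, -0.7, -3.0]
opening: 0.336
finger_force: 40.0
top r 35 [10 10] [318.5 195.6] [ -4.7 -11.1]
top r 102 [17 15] [326.3 211.7] [-53.4 -21.6]
side r 129 [19 19] [336.2 208.2] [-57.5 -27.3]
side r 60 [11 13] [315.1 216.3] [-2.1 -5.6]
top b 42 [9 8] [327.8 197.3] [-15.5 -35.2]
side b 64 [11  9] [318.7 204.6] [-17.3 -47.2]
side b 25 [10  4] [341.  222.2] [-59.8  23.8]
side b 28 [11  4] [325.2 223.7] [-22.   23.5]
tcp tray [-107.3  135.5] 0.15808326539209983 18.45
```

```bash
python3 -m pendant '[0,-0.3,0,0,0,0,0.09, 0,-0.6,0,0,0,0,0.18, 0,-0.9,0,0,0,0,0.27, 0,-1,0,0,0,0,0.36, 0,-1,0,0,0,0,0.45, 0,-1,0,0,0,0,0.54, 0,-1,0,0,0,0,0.63, 0,-1,0,0,0,0,0.72, 0,-1,0,0,0,0,0.81, 0,-1,0,0,0,0,0.9, 0,-1,0,0,0,0,1, 0,-1,0,0,0,0,1]' 40
cat > lookw.py <<'E'
from h import *
np.set_printoptions(precision=1,suppress=True)
w=snap('wrist');img=w['img']
# rectify the cap-top plane (z=24 mm) to 1 mm per pixel, tray frame: row = 125-x, col = 125-y
src=[(-.125,-.125),(-.125,.125),(.125,.125),(.125,-.125)]
P=np.float32([proj(w,np.append(C+Rt@np.array(p),.024)) for p in src]);D=np.float32([[125-1000*p[1],125-1000*p[0]] for p in src])
im=cv2.warpPerspective(img,cv2.getPerspectiveTransform(P,D),(250,250));cv2.imwrite('pics/rect_%d.png'%int(st()['clock']*100),im[:,:,::-1])
h=cv2.cvtColor(im,cv2.COLOR_RGB2HSV)
for nm,rs in [('r',[((0,70,50),(9,255,255)),((170,70,50),(180,255,255))]),('b',[((100,90,40),(128,255,255))])]:
  m=sum(cv2.inRange(h,np.array(l),np.array(u)) for l,u in rs)
  m=cv2.morphologyEx(m,cv2.MORPH_CLOSE,np.ones((3,3)))
  n,l,s,c=cv2.connectedComponentsWithStats(m)
  for i in range(1,n):
    if s[i,4]>=60:
      x,y,ww,hh=s[i,:4];print(nm,'A',s[i,4],'x',[125-y-hh,125-y],'y',[125-x-ww,125-x],'c',125-c[i][1],125-c[i][0])
q=st();print('tcp tray',tr(q['tool_pos'])*1000,q['tool_pos'][2],q['clock'])
E
python3 lookw.py; python3 look.py;python3 -c "
from h import *
to([0,0,.087])"
```

```text
clock: 19.65
tool_pos: [0.4625, -0.05, 0.1571]
eef_rot: [0.994, 0.109, -0.0, 0.001]
contact_force: [-0.6, 1.4, -2.2]
opening: 0.336
finger_force: 40.0
r A 265 x [np.int32(-16), np.int32(12)] y [np.int32(-26), np.int32(3)] c -1.9056603773584868 -11.362264150943389
r A 855 x [np.int32(-73), np.int32(-25)] y [np.int32(-43), np.int32(3)] c -51.167251461988315 -21.71461988304094
b A 621 x [np.int32(0), np.int32(68)] y [np.int32(-2), np.int32(118)] c 13.177133655394528 41.45893719806763
b A 861 x [np.int32(-26), np.int32(6)] y [np.int32(-118), np.int32(-20)] c -5.233449477351911 -50.57723577235771
b A 251 x [np.int32(-34), np.int32(-6)] y [np.int32(-5), np.int32(23)] c -19.776892430278878 8.613545816733065
b A 355 x [np.int32(-102), np.int32(-44)] y [np.int32(-5), np.int32(23)] c -65.44788732394366 6.4197183098591495
tcp tray [-105.5  -17.9] 0.15708009063256126 19.7
top r 35 [10 10] [318.5 195.6] [ -4.7 -11.1]
top r 101 [17 14] [326.2 211.5] [-53.  -21.4]
side r 127 [19 19] [336.1 208.2] [-57.5 -27.5]
side r 59 [11 13] [315.  216.2] [-2.  -5.8]
top b 42 [9 8] [327.8 197.3] [-15.5 -35.2]
side b 66 [11  9] [318.8 204.6] [-17.5 -46.9]
side b 25 [10  4] [341.  222.2] [-59.8  23.8]
side b 28 [11  4] [325.2 223.7] [-22.   23.5]
tcp tray [-105.6  -17.6] 0.15715069124949288 19.8
t 19.8 tcp [ 0.4622 -0.0495  0.1572] yaw 12.74 tilt [-0.0001 -0.0003] F [-0.3  0.  -3. ] q [ 0.02  0.57 -0.02  2.1   0.03  0.47 -1.37] units [-2.9327 -1.0016  0.468 ]
```

```bash
python3 -m pendant '[0,0,0.148,0,0,0,0, 0,0,0.148,0.2,0,0,0, 0,0,0.148,0.4,0,0,0, 0,0,0.148,0.465,0,0,0, 0,0,0.148,0.468,0,0,0, 0,0.08,0.148,0.468,0,0,0, 0,0.14,0.148,0.468,0,0,0, 0,0.19,0.148,0.468,0,0,0, 0,0.24,0.148,0.468,0,0,0, 0,0.29,0.148,0.468,0,0,0, 0,0.34,0.148,0.468,0,0,0, 0,0.39,0.148,0.468,0,0,0]' 40
python3 -m pendant '[0,0.03,0,0,0,0,0, 0,0.03,0,0,0,0,0]' 40
python3 -c "
from h import *
q=st();print('tcp tray',tr(q['tool_pos'])*1000);to([0,0,.087])"
python3 -m pendant '[0,-0.1,0,-0.1,0,0,0, 0,-0.3,-0.2,-0.3,0,0,0, 0,-0.42,-0.45,-0.468,0,0,0, 0,-0.42,-0.47,-0.468,0,0,0]' 40
cat >> lookw.py <<'E'
k=7
H=h[::k,::k];ch=np.full(H.shape[:2],'.');sat=H[...,1]>80
mr=sum(cv2.inRange(h,np.array(l),np.array(u)) for l,u in [((0,70,50),(9,255,255)),((170,70,50),(180,255,255))]);mb=cv2.inRange(h,np.array((100,90,40)),np.array((128,255,255)))
for i in range(0,245,k):
  print('%5d '%(125-i-3)+''.join('R' if mr[i:i+k,j:j+k].mean()>60 else 'B' if mb[i:i+k,j:j+k].mean()>60 else '.' if im[i:i+k,j:j+k].mean()>110 else '#' for j in range(0,245,k)))
E
python3 lookw.py
```

```text
clock: 21.0
tool_pos: [0.5244, -0.058, 0.0871]
eef_rot: [0.994, 0.11, -0.0, 0.0]
contact_force: [0.8, -0.1, -2.7]
opening: 0.338
finger_force: 40.0
clock: 21.2
tool_pos: [0.5294, -0.0568, 0.0871]
eef_rot: [0.994, 0.11, 0.001, -0.0]
contact_force: [-0.2, -0.6, -2.7]
opening: 0.332
finger_force: 40.0
tcp tray [-41.58076597 -39.18276933]
t 21.2 tcp [ 0.5294 -0.0568  0.0871] yaw 12.61 tilt [0.0012 0.0001] F [-0.2 -0.6 -2.7] q [ 0.03  0.76 -0.02  1.96  0.03  0.43 -1.36] units [-3.3615 -1.1398 -0.0034]
clock: 21.6
tool_pos: [0.4481, 0.0017, 0.1594]
eef_rot: [0.994, 0.112, -0.001, -0.001]
contact_force: [0.7, -0.2, -3.3]
opening: 0.338
finger_force: 40.0
r A 1174 x [np.int32(-25), np.int32(35)] y [np.int32(-52), np.int32(15)] c -2.853492333901187 -19.8603066439523
b A 95 x [np.int32(34), np.int32(66)] y [np.int32(1), np.int32(4)] c 50.66315789473684 3.010526315789477
b A 790 x [np.int32(-3), np.int32(22)] y [np.int32(-115), np.int32(-23)] c 7.022784810126581 -58.444303797468365
b A 1107 x [np.int32(-105), np.int32(5)] y [np.int32(-4), np.int32(121)] c -24.5609756097561 29.006323396567296
tc
[... 817 characters left out ...]
.......B.BR...RRRR.........#
  -11 .............B...RR.RRRRRR........#
  -18 ..............B..BRR.RRRRR........#
  -25 ..............BBBB...RRRR.........#
  -32 .................B................#
  -39 .................B................#
  -46 ...............BBB................#
  -53 ..............BB..B...............#
  -60 ..............B...B...............#
  -67 ...............BBB................#
  -74 .................B................#
  -81 .................B................#
  -88 .................B................#
  -95 .................B................#
 -102 .................B................#
 -109 .......###########................#
 -116 ......#############...............#
```

```bash
python3 -m pendant '[0,0,0,0.2,0,0,0, 0,0,0,0.4,0,0,0, 0,0,0,0.475,0,0,0, 0,0,0,0.478,0,0,0, 0,0.08,0,0.478,0,0,0, 0,0.14,0,0.478,0,0,0, 0,0.19,0,0.478,0,0,0, 0,0.24,0,0.478,0,0,0, 0,0.29,0,0.478,0,0,0, 0,0.34,0,0.478,0,0,0, 0,0.39,0,0.478,0,0,0, 0,0.43,0,0.478,0,0,0]' 40
python3 -m pendant '[0,0.005,0,0,0,0,0]' 40
python3 -c "
from h import *
q=st();print('tcp tray',tr(q['tool_pos'])*1000);to([0,0,.087])"
python3 -m pendant '[0,-0.1,0,-0.1,0,0,0, 0,-0.3,0,-0.3,0,0,0, 0,-0.42,0,-0.47,0,0,0, 0,-0.42,0,-0.47,0,0,0]' 40
python3 lookw.py
```

```text
clock: 22.85
tool_pos: [0.5151, 0.0123, 0.0856]
eef_rot: [0.994, 0.11, 0.0, 0.0]
contact_force: [-0.5, -0.8, -3.5]
opening: 0.337
finger_force: 40.0
clock: 22.95
tool_pos: [0.5164, 0.0126, 0.0856]
eef_rot: [0.994, 0.11, 0.001, -0.0]
contact_force: [-0.0, -0.0, -2.6]
opening: 0.338
finger_force: 40.0
tcp tray [-39.27200904  31.30013018]
t 22.95 tcp [0.5164 0.0126 0.0856] yaw 12.6 tilt [0.0014 0.0002] F [-0.  -0.  -2.6] q [-0.11  0.75 -0.    2.    0.    0.39 -1.47] units [-3.3779 -0.6693 -0.0139]
clock: 23.35
tool_pos: [0.4517, -0.0025, 0.1583]
eef_rot: [0.994, 0.109, 0.0, 0.0]
contact_force: [-0.2, 0.5, -2.7]
opening: 0.336
finger_force: 40.0
r A 1184 x [np.int32(-25), np.int32(41)] y [np.int32(-52), np.int32(13)] c 0.4307432432432421 -21.261824324324323
b A 82 x [np.int32(40), np.int32(68)] y [np.int32(1), np.int32(4)] c 54.829268292682926 3.0121951219512226
b A 1121 x [np.int32(-104), np.int32(29)] y [np.int32(-2), np.int32(121)] c -12.139161462979473 29.98751115075825
b A 778 x [np.int32(-3), np.int32(22)] y [np.int32(-115), np.int32(-27)] c 7.07455012853471 -58.574550128534696
tcp
[... 816 characters left out ...]
.......B..BR..RRRR.........#
  -11 ..............B..BRRRRRRRR........#
  -18 ..............BBBB...RRRRR........#
  -25 .................B...RRRR.........#
  -32 .................B................#
  -39 .................B................#
  -46 .................B................#
  -53 .................B................#
  -60 .................B................#
  -67 .................B................#
  -74 .................B................#
  -81 .................B................#
  -88 .................B................#
  -95 .................B................#
 -102 .................B................#
 -109 #......############...............#
 -116 .......############...............#
```

Now blue1 is at about (16,25), blue2 (-10,16), the reds at (27,-1), (-5,-12) and (-15,-38), and blue3 (8,-50) (mm, tray frame). Every quarter is occupied, but the +x-y one only narrowly. I nudge the red cap at (27,-1) toward -y.

```bash
python3 -m pendant '[0,0.3,-0.05,0,0,0,0, 0,0.6,-0.115,0,0,0,0, 0,0.85,-0.115,0,0,0,0, 0,1,-0.115,0,0,0,0, 0,1,-0.115,0,0,0,0, 0,1,-0.115,0,0,0,0]' 40
python3 -c "
from h import *
q=st();print('tcp tray',tr(q['tool_pos'])*1000);to([0,0,.087])"
```

```text
clock: 24.0
tool_pos: [0.5959, 0.0481, 0.1545]
eef_rot: [0.994, 0.11, -0.001, 0.0]
contact_force: [-0.2, 0.4, -3.6]
opening: 0.331
finger_force: 40.0
tcp tray [46.03720922 48.83394442]
t 24.0 tcp [0.5959 0.0481 0.1545] yaw 12.6 tilt [-0.0023 -0.0004] F [-0.2  0.4 -3.6] q [-0.17  0.72  0.01  1.71 -0.01  0.72 -1.5 ] units [-3.9458 -0.5536  0.4595]
```

```bash
python3 -m pendant '[0,0.023,0,0,0,0,0, 0,0.023,0,0.2,0,0,0, 0,0.023,0,0.4,0,0,0, 0,0.023,0,0.455,0,0,0, 0,0.023,0,0.455,0,0,0, 0,0.023,0.04,0.455,0,0,0, 0,0.023,0.08,0.455,0,0,0, 0,0.023,0.11,0.455,0,0,0, 0,0.023,0.14,0.455,0,0,0, 0,0.023,0.14,0.455,0,0,0]' 40
python3 -c "
from h import *
q=st();print('tcp tray',tr(q['tool_pos'])*1000);to([0,0,.087])"
python3 -m pendant '[0,0,-0.02,-0.1,0,0,0, 0,0,-0.02,-0.35,0,0,0, 0,-0.3,0,-0.48,0,0,0, 0,-0.6,0.1,-0.48,0,0,0, 0,-0.9,0.2,-0.48,0,0,0, 0,-1,0.2,-0.48,0,0,0, 0,-1,0.2,-0.48,0,0,0]' 40
python3 lookw.py; python3 look.py
```

```text
clock: 25.0
tool_pos: [0.6048, 0.0268, 0.0884]
eef_rot: [0.994, 0.109, 0.0, 0.0]
contact_force: [-0.2, -0.3, -2.6]
opening: 0.335
finger_force: 40.0
tcp tray [50.12890603 26.07760785]
t 25.0 tcp [0.6048 0.0268 0.0884] yaw 12.49 tilt [ 0.0011 -0.0008] F [-0.2 -0.3 -2.6] q [-0.12  0.82  0.    1.73 -0.    0.59 -1.47] units [-3.9752 -0.6974  0.005 ]
clock: 25.7
tool_pos: [0.4617, -0.0345, 0.161]
eef_rot: [0.994, 0.109, -0.001, 0.0]
contact_force: [1.2, -0.1, -2.5]
opening: 0.336
finger_force: 40.0
r A 1139 x [np.int32(-25), np.int32(37)] y [np.int32(-60), np.int32(-2)] c -2.534679543459177 -30.720807726075492
b A 1297 x [np.int32(-102), np.int32(71)] y [np.int32(-6), np.int32(119)] c -3.8912875867386276 24.291441788743256
b A 731 x [np.int32(-4), np.int32(22)] y [np.int32(-117), np.int32(-30)] c 7.675786593707244 -58.47742818057455
tcp tray [-99.6  -2.4] 0.16101321385923578 25.75
  122 ###################################
  115 ###################################
  108 ###################################
  101 ###################################
   94 ###################################
 
[... 918 characters left out ...]
....
  -67 .................B.................
  -74 .................B.................
  -81 .................B.................
  -88 .................B.................
  -95 .................B.................
 -102 .............#####.................
 -109 ............############...........
 -116 ............###..######............
top r 144 [25 20] [325.7 194. ] [ -5.2 -31.8]
side r 201 [25 23] [313.5 209.5] [ -1.9 -30.8]
top b 34 [10  6] [331.4 186.9] [ 10.6 -51.9]
top b 10 [7 6] [309.2 203.3] [-19.5  19.2]
side b 34 [6 9] [306.6 203.1] [ 11.8 -57. ]
side b 34 [9 5] [322.  224.6] [-14.1  25.7]
side b 48 [9 7] [309.7 228.1] [16.2 33.1]
tcp tray [-97.3  -2.1] 0.16063195745906841 25.85
```

```bash
python3 - <<'E'
from h import *
import glob
f=sorted(glob.glob('pics/rect_*.png'),key=lambda s:int(s[10:-4]))[-1];im=cv2.imread(f)
h=cv2.cvtColor(im,cv2.COLOR_BGR2HSV)
def ch(p):
    H,S,V=p
    if S>70 and (H<10 or H>168): return 'R' if V>150 else 'r'
    if S>90 and 98<H<130: return 'B' if V>150 else 'b'
    return '.' if V>200 else ':' if V>140 else '#'
for x in range(42,-36,-2): print('%4d '%x+''.join(ch(h[125-x,125-y]) for y in range(42,-78,-1)))
E
```

```text
42 ............:##:........................BBB.......................................................::::..................
  40 ........................................BBB......................................................:####:.................
  38 ........................................BBB..................................:##::................:##::.................
  36 ........................................BBB........RRRRRRRRRRRRR............::::#:......................................
  34 ........................................BBB.....RRRRRR........RRRRR............:........................................
  32 ......::::..............................BBB...RRRRR..............RRRR...................................................
  30 .....:####:.............................BBB::RRRR.................RRRR....................:::...........................
  28 ......:#::...BBBBBBBBBBB...............:Bbb#RRRR...................RRRR..................#::::..........................
  26 .........BBBBB.........BBBBB..........:#bbb#RRR.....................RRR..................
[... 3111 characters left out ...]
...............:#########rrrrrrrRRRRRRRrRrR:..........................
 -26 .................:::::#:...............BBB:........................:######::##########:..:::##..........................
 -28 .......................................BBB:...............:::..............::::::.........::###:........................
 -30 .......................................BBB:..............:####:...........................::###:........................
 -32 .......................................BBB:..............:###:..........................................................
 -34 ..........::::.........................BBB:...................................::::......................................
```

All six caps lie clear of one another and every quarter is occupied: blue (15,24), blue (-10,12), red (24,-15), blue (10,-51), red (-4,-16), red (-14,-46). Now I carry the spreader out and stand it on the bench.

```bash
python3 -m pendant '[0,0,0.2,0,0,0,0, 0,0,0.4,0,0,0,0, 0,0,0.63,0,0,0,0, 0,0,0.63,0,0,0,0, 0,0,0.63,0,0,0,0]' 40
python3 -m pendant '[0,0,0.2,0,0,0,0, 0,0,0.4,0,0,0,0, 0,0,0.63,0,0,0,0, 0,0,0.63,0,0,0,0, 0,0,0.63,0.2,0,0,0, 0,0,0.63,0.4,0,0,0, 0,0,0.63,0.46,0,0,0, 0,0,0.63,0.46,0,0,0, 0,0,0.63,0.46,0,0,0]' 40
python3 -c "
from h import *
q=st();print('tcp tray',tr(q['tool_pos'])*1000);to([0,0,.0815])"
```

```text
clock: 26.35
tool_pos: [0.4866, -0.126, 0.1598]
eef_rot: [0.994, 0.109, 0.001, -0.0]
contact_force: [-0.4, 1.0, -2.9]
opening: 0.336
finger_force: 40.0
clock: 27.25
tool_pos: [0.5067, -0.2175, 0.0917]
eef_rot: [0.994, 0.11, 0.001, 0.0]
contact_force: [-0.3, -0.7, -2.0]
opening: 0.337
finger_force: 40.0
tcp tray [ -98.51373181 -191.18698831]
t 27.25 tcp [ 0.5067 -0.2175  0.0917] yaw 12.65 tilt [ 0.0014 -0.0001] F [-0.3 -0.7 -2. ] q [ 0.35  0.76 -0.05  1.9   0.07  0.48 -1.09] units [-2.9784 -2.1547  0.0628]
```

```bash
python3 -m pendant '[0,0,0,0.03,0,0,0, 0,0,0,0.05,0,0,0, 0,0,0,0.06,0,0,0, 0,0,0,0.068,0,0,0, 0,0,0,0.068,0,0,0]' 40
python3 -m pendant '[1,0,0,0,0,0,0, 1,0,0,0,0,0,0, 1,0,0,0,0,0,0, 1,0,0,0,0,0,0, 1,0,0,0,0,0,0, 1,0,0,0,0,0,0, 1,0,0,-0.25,0,0,0, 1,0,0,-0.55,0,0,0, 1,0,0,-0.8,0,0,0, 1,0,0,-0.8,0,0,0, 1,0,0,-0.8,0,0,0]' 40
python3 - <<'E'
from h import *
np.set_printoptions(precision=4,suppress=True)
w=snap('wrist');a=snap('top')
for A,c,rc in blobs(w,(8,100,150),(28,255,255),100): print('grip',A,c,rc[1],plane(w,*c,.145))
for A,c,rc in blobs(w,(45,80,60),(85,255,255),60): print('foot',A,c,rc[1],plane(w,*c,.034))
for n,p,z in [('jar',(441,141),.08)]: pass
for A,c,rc in blobs(a,(0,150,120),(8,255,255),60): print('red',A,c)
for A,c,rc in blobs(a,(100,110,60),(125,255,255),10): print('blue',A,c)
to([0,0,0])
E
python3 look.py
```

```text
clock: 27.75
tool_pos: [0.5056, -0.2182, 0.0807]
eef_rot: [0.994, 0.11, -0.0, 0.0]
contact_force: [0.4, 0.1, -3.1]
opening: 0.338
finger_force: 40.0
clock: 28.85
tool_pos: [0.5059, -0.2183, 0.2014]
eef_rot: [0.994, 0.11, 0.001, 0.0]
contact_force: [-0.9, 0.5, -0.7]
opening: 0.999
finger_force: 0.0
grip 1564 [313.7884 207.8529] (43.0, 37.0) [ 0.5097 -0.2163  0.145 ]
grip 150 [103.88 314.22] (6.394081115722656, 30.89188575744629) [ 0.3714 -0.0546  0.145 ]
foot 1171 [313.7839 177.3057] (29.0, 55.0) [ 0.5126 -0.2156  0.034 ]
red 339 [441.2625 140.5516]
red 171 [600.6023 206.6491]
red 175 [621.4457 230.4229]
red 174 [573.5862 245.523 ]
red 181 [ 39.9227 275.8453]
red 181 [ 67.2431 291.6575]
red 182 [ 94.6703 307.6099]
red 185 [ 24.627  323.4811]
blue 38 [205.1579 137.5   ]
blue 37 [202. 147.]
blue 38 [308.0789 170.8158]
blue 36 [198.7778 156.6667]
blue 40 [195.2   166.075]
blue 67 [331.6269 188.5373]
blue 87 [313.908  206.7241]
blue 102 [202.3039 232.098 ]
t 28.95 tcp [ 0.5047 -0.2178  0.1996] yaw 12.59 tilt [-0.0022  0.0007] F [-0.1  0.3 -0.7] q [ 0.36  0.6  -0.06  1.81  0.05  0.74 -1.08] units [-2.9643 -2.1488  1.3392]
top r 142 [25 20] [325.7 194. ] [ -5.1 -31.8]
side r 202 [25 23] [313.5 209.5] [ -1.8 -30.7]
top b 34 [10  6] [331.4 186.9] [ 10.6 -51.9]
top b 10 [7 6] [309.2 203.3] [-19.5  19.2]
side b 34 [6 9] [306.6 203.1] [ 11.8 -57. ]
side b 34 [9 5] [322.  224.6] [-14.1  25.7]
side b 48 [9 7] [309.7 228.1] [16.2 33.1]
tcp tray [-100.6 -191. ] 0.1992543869488069 29.05
```

The spreader is standing upright and free, the caps have not moved, and the jar, bottle and rack are where they were.

```bash
python3 -c "
from h import *
w=snap('wrist')
for A,c,rc in blobs(w,(8,100,150),(28,255,255),200): print('grip',A,c,plane(w,*c,.145))
print(r.finish_job())"
```

```text
grip 1624 [315.158867  206.4070197] [ 0.5102308  -0.21636952  0.145     ]
the job is handed in; nothing more can be done
None
```

The job is handed in at about 29 s: the six caps lie singly with every quarter occupied, and the spreader stands free on the bench beside the tray, with the bottle, jar and rack left where they were.

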